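# Run the hand-cranked curing carousel at speed and park it at the mark

## Task

Freshly glued watch screens lie on the round curing carousel: with the crank's red knob bring the carousel (the plate, not just the crank) up to about 20 turns a minute, anticlockwise seen from above, and keep it between 17 and 23 for at least six seconds without a break, never above 28. Then bring it to rest with its yellow pointer at the green mark and let go of the knob. Do not touch the plate or the screens, and leave the other things on the bench where they are.

Things in the scene. Friction and masses are not known exactly. Their poses are not given: they have to be found in the camera images.
- station: Curing station, fixed to the bench: round grey casing, radius 185 mm, 40 mm high; carousel and crank turn about its upright axis. Origin on the bench under that axis; +x points to the green mark, z up. A black lamp stands beside the rim at x -122, y +122 mm, up to 150 mm high. Position and yaw vary.
- carousel (a joint): Angle of the carousel (rad, counts on over many turns), positive anticlockwise seen from above; 0, 2 pi, 4 pi ... = yellow pointer at the green mark. It is driven only through the drag clutch under the crank and runs on by itself when the crank stops. A brake shoe drags on its rim: see brake_shoe.
- plate (a point): The carousel's plate: aluminium disc, radius 155 mm, its top 56 mm above the bench, with six small watch screens (46 by 40 mm, tops 65 mm above the bench) clipped on it; turns with the carousel. Not to be touched. Nominally 1.6 kg, inertia 0.017 kg m2 (hidden: 0.7 to 1.4 times that). This point: centre of its top.
- crank_knob (a point): Middle of the crank's upright red knob: cylinder 32 mm in diameter, 55 mm tall, foot 105 mm, top 160 mm, this point 132 mm above the bench; the flat steel crank arm lies just below the foot, the screens 40 mm below it. It circles 60 mm from the axis and spins freely on its own pin, so a grip from above can keep its heading all the way round. The crank turns endlessly, both ways.
- axis (a point): Point on the common upright axis of crank and carousel, 132 mm above the bench, fixed. Between them sits a slipping drag clutch: torque on the carousel = about 0.016 N m s/rad times (crank speed - carousel speed), no other link. So the carousel lags and turns slower than a steady crank, and a crank held still brakes it (time constant about 1 s); a free crank rides along.
- pointer (a point): Outer end of the yellow pointer (a radial stripe on the plate, 72 by 16 mm), 150 mm from the axis; turns with the carousel.
- mark (a point): The place where the pointer's end must stop, 150 mm from the axis at the station's +x side; the green mark itself is a small upright tab (24 mm wide, top 66 mm above the bench) just outside the rim there.
- brake_shoe: Orange block, 34 by 24 by 36 mm, loose in a steel guide on the casing (station frame x 0, y -141 mm, top 93 mm above the bench), resting on the plate's rim so that the carousel does not run away. Leave it. With the bearing it drags the turning carousel by nominally 0.015 N m dry (hidden: 0.5 to 1.7 times that, steady in a run) plus 0.002 N m s/rad. Origin under its centre.
- spray_can: Yellow and green spray can, 64 mm in diameter, 171 mm tall, standing; origin under its centre. Leave it.
- mug: White mug, 80 mm in diameter, 95 mm tall; origin under its centre. Leave it.
- multimeter: Orange multimeter lying flat, 185 by 92 by 42 mm; origin under its centre. Leave it.
- bit_case: Open yellow case with bits and small drivers, 170 by 130 by 28 mm; origin under its centre. Leave it.
- phone: Blue phone lying flat, 150 by 72 by 9 mm; origin under its centre. Leave it.
- driver: Red screwdriver lying on the bench, about 200 mm long. Leave it.

How it is judged:
By the outcome, as a careful person would: the job done as asked, in the order asked, and still so for the second after the job is handed in, with the robot touching nothing.
It also fails if it takes over 72 s, if anything falls off the work surface, if the arm or the gripper's body presses on something with over 40 N, if the wrist force passes 120 N, or if a joint passes its speed limit or range.

## Robot

A 7-joint arm with a two-finger parallel gripper is mounted at the origin on the work surface. World frame = base frame: x ahead of the robot, y to its left, z up, the work surface at z = 0. Lengths are in m, angles in rad, forces in N, time in s.
With the tool pointing down it reaches from about 0.35 to 0.9 m from the base axis. Payload 8.1 kg.
Tool frame: the origin (TCP) lies midway between the tips of the shut fingers; the grasp point (between the pads) lies 19 mm behind it (ctrl.tcp_to_grasp is the distance from the TCP to the grasp point, in m); z points along the fingers, y is the line along which they close (so a half turn about z gives the same grasp; the last joint's range is limited). The gripper opens to 85 mm and grips with 20 to 120 N. Pads are 22 mm wide; open, the fingers measure 114 mm over their backs; the gripper's body (76 mm by 85 mm) begins 54 mm behind the grasp point. The pads swing forward as they close: fully open they stand 13 mm farther back than shut.
Start: joints at [-1.282, 0.434, 0.025, 1.573, -0.012, 1.134, -0.075], TCP at [0.239, 0.578, 0.231] pointing down, gripper open.
Joint ranges: [-2.62, 2.62], [-0.44, 2.09], [-1.27, 1.32], [0.08, 2.57], [-1.32, 4.46], [0.12, 2], [-2.74, 2.74]. Speed limits (rad/s): [2.22, 2.22, 3.01, 3.01, 3.14, 3.14, 3.14].

## Interface

Orientations are given as a 3x3 rotation matrix whose columns are the frame's x, y, z axes.
In Python, from station import sensors, cams, ctrl gives the robot as it stands. The module is installed in compiled form; this text tells all that it offers.
- The arm moves only by the tool apply_moves, never from a script. Its argument "rows" is a list of rows, each a list of 7 numbers: the turn, a rotation vector about the tool's x, y, z in degrees, then the shift along the tool's x, y, z in m, then the opening, from 0 (shut) to 1 (fully open). In form: [[ax, ay, az, tx, ty, tz, fingers], ...]. A call has 1 to 20 rows; each row is the pose to reach, as a shift and turn from the pose commanded when the call began, along the tool's axes at that moment; what a row does not reach only later rows make up. A row lasts 1/10 s, in which the tool goes at most 50 mm and 8.59 degrees, less where a joint would pass 70% of its speed; a pose out of reach is approached as far as the arm can. A call with a gripper value outside its range is refused whole. The fingers move at their own pace and stop on an object; "newtons" is the grip in N (left out, the last holds). Time passes only in rows, so rows that repeat a pose let the fingers close. It gives the time, the measured TCP pose, the force, the opening and the grip force at its end, in the units of the state.
- sensors.get_obs(): the state, without advancing time (a new reading comes with each control period).
- cams.camera(name): name is "side" or "top" or "wrist"; returns the picture (384x512x3 uint8, red, green, blue); there is no depth.
- cams.calibration(name): a dict with "fx", "fy", "cx", "cy" (pixels), "dist_coeffs" ([k1, k2, p1, p2, k3] as OpenCV has them; the pictures are not rectified), "world_from_camera" (4x4, takes a point from camera to world coordinates); the wrist camera has in their place "tool_from_camera" (4x4, takes a point from camera to tool coordinates, whose origin is the TCP and whose axes are the flange's). Camera axes: x right, y up, looking along -z (the intrinsics and any distortion apply to the point x, -y, -z); pixel columns grow to the right and rows downward; lengths in m; the calibration is good to about 2 mm. A picture is of the moment at which its call begins: read the wrist's pose just before it. calibration takes no time and is no camera call.
- ctrl.finish_job(): hands the job in; it is judged then, once.
The state is a dict: "time": time; "joints": joint angles; "qd": joint speeds; "joint_efforts": joint torques, N m; "ee_pos": TCP position; "tool_rot": TCP orientation; "contact_force": force on the tool from outside, world axes, zero at the start; "ft_torque": the same for the moment, N m; "width": finger opening in m; "grip_force": force on a finger pad.
Only numpy, scipy, OpenCV 4.12 (cv2) and the standard library are available. Lean on these libraries where they do the work, as an engineer would, in place of code of your own. Each camera call takes 0.05 s, during which the arm holds its last target. There are 200 camera calls.

## Working session

There is one attempt and no reset: what is moved stays moved. The work goes in short steps, Python scripts to look and compute and a tool call to move; the robot and the scene stay as the last step left them, time stands still between calls to the robot, and variables do not carry over. Pictures are saved under pics/ and viewed, at most 10 in all, crops included, and the job is handed in when it is done.

Besides the shell and the picture viewer there is one more tool, called after "Emit:" as name(argument=value, ...), one argument or row to a line, values as JSON. apply_moves: Moves the arm, as the interface text tells. Its arguments: {"type":"object","properties":{"rows":{"type":"array","items":{"type":"array","items":{"type":"number"}}},"newtons":{"type":"number"}},"required":["rows"]}

```bash
mkdir -p pics; python3 - <<'E'
from station import sensors,cams,ctrl
import cv2,numpy as np
o=sensors.get_obs();print({k:np.round(v,3).tolist() for k,v in o.items()},ctrl.tcp_to_grasp)
a=cams.camera("top");b=cams.camera("side")
np.save('top.npy',a);np.save('side.npy',b)
cv2.imwrite('pics/a.png',cv2.resize(np.vstack([a,b])[:,:,::-1],None,fx=.78,fy=.78))
cv2.imwrite('pics/t.png',cv2.resize(a[:,:,::-1],(800,600)))
for n in("top","side"):print(n,cams.calibration(n))
E
```

```text
{'time': 0.0, 'joints': [-1.282, 0.435, 0.025, 1.574, -0.012, 1.134, -0.075], 'qd': [0.0, 0.0, 0.001, -0.0, -0.0, -0.0, 0.0], 'joint_efforts': [0.001, -67.047, 1.025, -31.621, 0.016, 0.012, -0.0], 'ee_pos': [0.239, 0.577, 0.231], 'tool_rot': [[-0.924, 0.382, -0.0], [0.382, 0.924, -0.002], [-0.0, -0.002, -1.0]], 'contact_force': [-0.935, 0.024, -0.367], 'ft_torque': [-0.054, -0.007, -0.008], 'grip_force': 0.0, 'width': 0.085} 0.0187
top {'fx': 423.95671859068005, 'fy': 423.95671859068005, 'cx': 249.96138530835972, 'cy': 190.57065839029116, 'dist_coeffs': array([-0.01994711,  0.        ,  0.        ,  0.        ,  0.        ]), 'world_from_camera': array([[-2.25651323e-02,  9.97135513e-01, -7.21912926e-02,
         5.00025724e-01],
       [-9.99702840e-01, -2.31713564e-02, -7.57093447e-03,
        -1.20412382e-03],
       [-9.22201780e-03,  7.19990011e-02,  9.97362070e-01,
         1.37914246e+00],
       [ 0.00000000e+00,  0.00000000e+00,  0.00000000e+00,
         1.00000000e+00]])}
side {'fx': 353.3346600296574, 'fy': 353.3346600296574, 'cx': 253.60826359700576, 'cy': 194.467614343221, 'dist_coeffs': array([-0.03321799,  0.        ,  0.        ,  0.        ,  0.        ]), 'world_from_camera': array([[ 0.96769385,  0.15210112, -0.20108175,  0.35607667],
       [-0.25164176,  0.53313622, -0.80773894, -0.98392988],
       [-0.01565404,  0.83224457,  0.55418763,  0.75558249],
       [ 0.        ,  0.        ,  0.        ,  1.        ]])}
```

View pics/t.png

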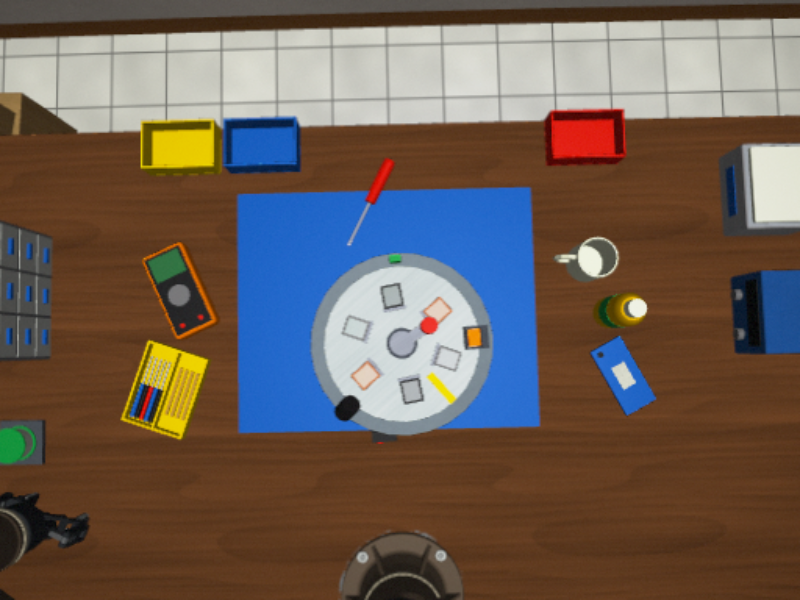

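View pics/a.png

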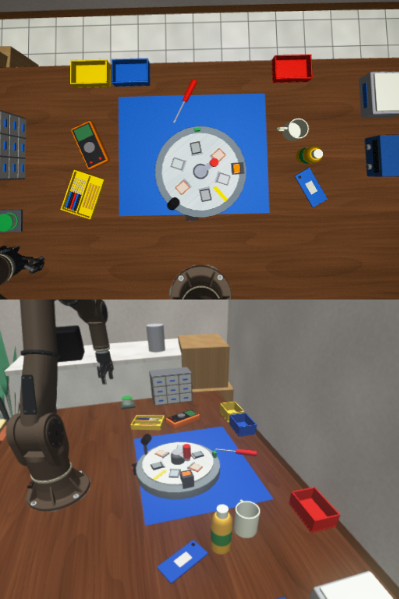

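The top view shows the station at about (402,342), the red knob at (429,326), the pointer at (441,388) and the green mark at (395,258), all in 800x600 pixels. In the side view the pointer and knob are visible to the right of the arm. Next I'll measure these.

```bash
cat > h.py <<'E'
import cv2,numpy as np
from station import sensors,cams,ctrl
C={n:cams.calibration(n) for n in("top","side")}
def ray(n,uv):
    c=C[n];K=np.array([[c['fx'],0,c['cx']],[0,c['fy'],c['cy']],[0,0,1]])
    p=cv2.undistortPoints(np.array(uv,float).reshape(-1,1,2),K,c['dist_coeffs'])[:,0]
    T=c['world_from_camera'];d=np.c_[p[:,0],-p[:,1],-np.ones(len(p))]@T[:3,:3].T
    return T[:3,3],d
def plane(n,uv,z):
    o,d=ray(n,uv);return (o+d*((z-o[2])/d[:,2])[:,None])[:,:2]
def mask(im,lo,hi):
    return cv2.inRange(cv2.cvtColor(im,cv2.COLOR_RGB2HSV),np.array(lo),np.array(hi))
def pix(m):
    return np.argwhere(m>0)[:,::-1].astype(float)
E
python3 - <<'E'
from h import *
t=np.load('top.npy');s=np.load('side.npy')
H={'red':((0,150,100),(6,255,255)),'green':((50,120,60),(80,255,255)),'yellow':((25,150,120),(33,255,255)),'orange':((10,180,120),(22,255,255))}
for n,im in(('top',t),('side',s)):
  for k,(lo,hi) in H.items():
    N,l,st,c=cv2.connectedComponentsWithStats(mask(im,lo,hi))
    for i in range(1,N):
      if st[i,4]>8:
        g=[plane(n,c[i],z)[0].round(4).tolist() for z in(.056,.066,.093,.132,.16)]
        if abs(g[0][0]-.5)<.25 and abs(g[0][1])<.25: print(n,k,c[i].round(1),st[i].tolist(),g)
# casing outline: grey on blue
m=mask(t,(100,150,60),(118,255,255))
cnt,_=cv2.findContours(255-m,cv2.RETR_LIST,cv2.CHAIN_APPROX_NONE)
P=np.vstack([c[:,0] for c in cnt]).astype(float)
w=plane('top',P,.040);c0=np.array([.51,-.005])
for it in range(20):
  r=np.hypot(*(w-c0).T);k=abs(r-.185)<(.03 if it<4 else .006)
  A=np.c_[2*w[k],np.ones(k.sum())];x=np.linalg.lstsq(A,(w[k]**2).sum(1),rcond=None)[0];c0=x[:2]
print('casing',c0,np.sqrt(x[2]+c0@c0),k.sum())
E
```

```text
top red [274.2 207.8] [269, 203, 11, 11, 88] [[0.5402, -0.0655], [0.5399, -0.065], [0.5391, -0.0637], [0.5379, -0.0618], [0.5371, -0.0604]]
top green [252.2 165. ] [249, 163, 8, 5, 37] [[0.6761, -0.0001], [0.6748, -0.0001], [0.6712, -0.0001], [0.666, -0.0001], [0.6623, -0.0002]]
top yellow [282.  247.9] [273, 239, 19, 19, 102] [[0.4154, -0.0864], [0.4161, -0.0857], [0.4178, -0.084], [0.4203, -0.0815], [0.4221, -0.0797]]
top orange [303.2 215.3] [299, 210, 9, 11, 86] [[0.5147, -0.155], [0.5146, -0.1538], [0.5143, -0.1507], [0.5138, -0.1462], [0.5135, -0.1429]]
side red [238.4 187.5] [235, 186, 8, 4, 27] [[0.5678, 0.096], [0.5648, 0.0806], [0.5566, 0.0389], [0.5448, -0.0213], [0.5363, -0.0645]]
side green [274.7 197. ] [273, 194, 4, 8, 24] [[0.6774, -0.0006], [0.6728, -0.0146], [0.6604, -0.0526], [0.6425, -0.1074], [0.6296, -0.1468]]
casing [ 0.50491914 -0.00995695] 0.18316659132753282 293
```

```bash
python3 - <<'E'
from h import *
s=np.load('side.npy')
cv2.imwrite('pics/s.png',cv2.resize(s[170:250,165:285,::-1],None,fx=6,fy=6,interpolation=cv2.INTER_CUBIC))
E
```

```text
(no output)
```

View pics/s.png

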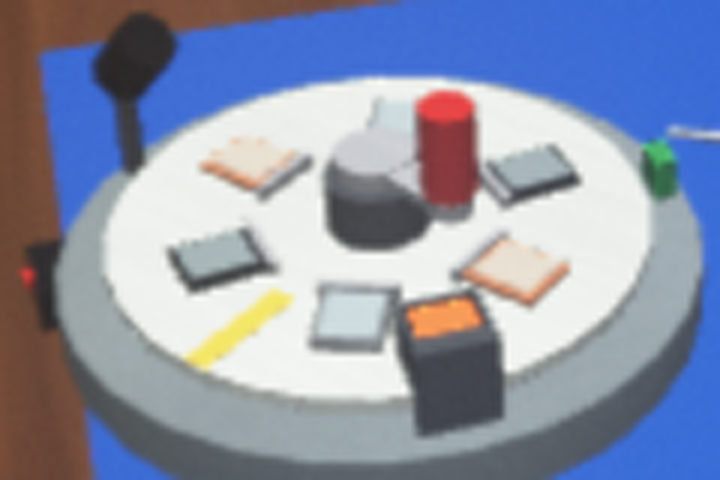

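The crank hub and arm are flush below the knob's foot (about (375,150) and (445,140) in the crop), so the fingers are clear at z > 0.11 all the way round.

Emit:
apply_moves(
  rows=[
    [0, 0, 8, -0.03, -0.03, 0, 1],
    [0, 0, 67.5, -0.519, -0.475, 0, 1],
    [0, 0, 67.5, -0.519, -0.475, 0, 1],
    [0, 0, 67.5, -0.519, -0.475, 0, 1],
    [0, 0, 67.5, -0.519, -0.475, 0, 1],
    [0, 0, 67.5, -0.519, -0.475, 0, 1],
    [0, 0, 67.5, -0.519, -0.475, 0, 1],
    [0, 0, 67.5, -0.519, -0.475, 0, 1],
    [0, 0, 67.5, -0.519, -0.475, 0, 1],
    [0, 0, 67.5, -0.519, -0.475, 0, 1],
    [0, 0, 67.5, -0.519, -0.475, 0, 1],
    [0, 0, 67.5, -0.519, -0.475, 0, 1],
    [0, 0, 67.5, -0.519, -0.475, 0, 1],
    [0, 0, 67.5, -0.519, -0.475, 0, 1],
    [0, 0, 67.5, -0.519, -0.475, 0, 1],
    [0, 0, 67.5, -0.519, -0.475, 0, 1],
    [0, 0, 67.5, -0.519, -0.475, 0, 1],
    [0, 0, 67.5, -0.519, -0.475, 0, 1],
  ],
)

```text
time: 1.9
ee_pos: [0.5364, -0.0575, 0.2311]
tool_rot: [[-0.003, 1.0, -0.001], [1.0, 0.003, 0.001], [0.001, -0.001, -1.0]]
contact_force: [-0.6, 0.5, -0.7]
width: 0.0857
grip_force: 0.0
```

```bash
python3 - <<'E'
from h import *
o=sensors.get_obs();print(o['time'],o['ee_pos'],o['tool_rot'].round(4) if hasattr(o['tool_rot'],'round') else o['tool_rot'],np.round(o['joints'],2))
a=cams.camera("top");b=cams.camera("side");w=cams.camera("wrist")
cv2.imwrite('pics/b.png',cv2.resize(np.hstack([a,b,w])[:,:,::-1],(1200//3*2,600//3)))
cv2.imwrite('pics/b2.png',cv2.resize(np.vstack([np.hstack([a,b]),np.hstack([w,w])])[:,:,::-1],(800,600)))
E
```

```text
1.9 [ 0.53640416 -0.05748617  0.23105028] [[-3.5e-03  1.0e+00 -8.0e-04]
 [ 1.0e+00  3.5e-03  1.0e-03]
 [ 1.0e-03 -8.0e-04 -1.0e+00]] [-0.43  0.32  0.57  1.82 -0.2   1.06  0.22]
```

View pics/b2.png

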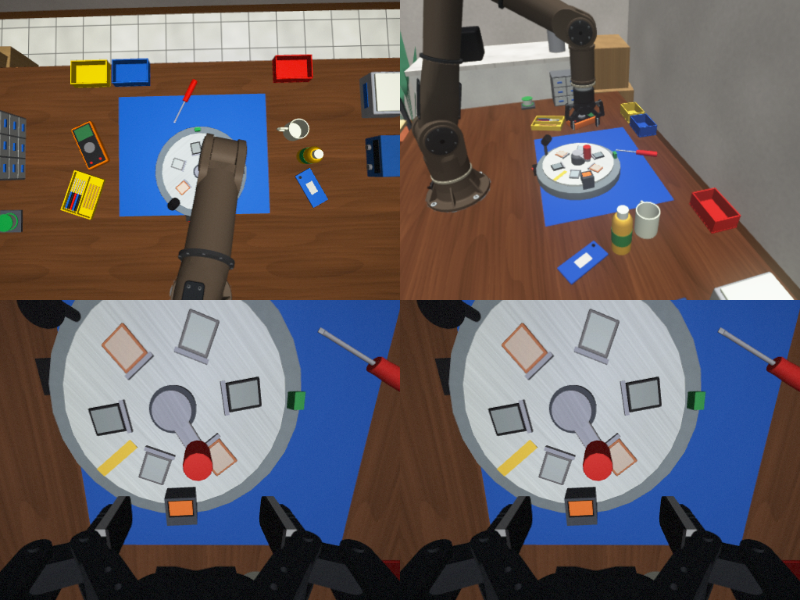

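The wrist view (lower half) shows the knob at (197,465) and the pointer at (117,458). The side view has the whole plate clear of the arm. I'll cross-check the knob and centre with the wrist camera.

```bash
cat >> h.py <<'E'
def wristset(o):
    c=dict(cams.calibration("wrist"));T=np.eye(4);T[:3,:3]=o['tool_rot'];T[:3,3]=o['ee_pos']
    c['world_from_camera']=T@np.asarray(c['tool_from_camera']);C['wrist']=c
CEN=np.array([.505,-.010]);YAW=np.radians(3.6)
def yellow(n,im):
    p=pix(mask(im,(23,100,90),(35,255,255)))
    if len(p)==0:return None
    w=plane(n,p,.056)-CEN;r=np.hypot(*w.T);k=(r>.075)&(r<.153);w=w[k]
    if k.sum()<8:return None
    m=w.mean(0);return np.degrees((np.arctan2(m[1],m[0])-YAW)%(2*np.pi)).round(1),int(k.sum()),np.hypot(*m).round(3)
E
python3 - <<'E'
from h import *
o=sensors.get_obs();wristset(o);w=cams.camera("wrist");s=cams.camera("side")
print(o['time'],o['ee_pos'])
for k,lo,hi,z in(('redtop',(0,150,160),(6,255,255),.16),('green',(50,120,60),(80,255,255),.06),('shoe',(8,180,150),(18,255,255),.093)):
  N,l,st,c=cv2.connectedComponentsWithStats(mask(w,lo,hi));
  for i in range(1,N):
    if st[i,4]>60:print(k,c[i].round(),st[i,4],plane('wrist',c[i],z).round(4))
print(yellow('wrist',w),yellow('side',s),yellow('top',np.load('top.npy')),yellow('side',np.load('side.npy')))
m=mask(w,(98,130,60),(122,255,255))
cnt,_=cv2.findContours(255-m,cv2.RETR_LIST,cv2.CHAIN_APPROX_NONE)
P=np.vstack([c[:,0] for c in cnt]).astype(float)
for n,W in(('wrist',plane('wrist',P,.040)),):
  c0=CEN
  for it in range(20):
    r=np.hypot(*(W-c0).T);k=abs(r-.185)<(.015 if it<4 else .004)
    A=np.c_[2*W[k],np.ones(k.sum())];x=np.linalg.lstsq(A,(W[k]**2).sum(1),rcond=None)[0];c0=x[:2]
  print('casing',c0,np.sqrt(x[2]+c0@c0),k.sum())
E
```

```text
2.05 [ 0.53669276 -0.05803936  0.23134711]
redtop [498.  89.] 381 [[0.7096 0.0325]]
redtop [253. 213.] 1020 [[ 0.539  -0.0606]]
green [383. 128.] 298 [[ 0.6789 -0.0007]]
shoe [231. 266.] 532 [[ 0.5156 -0.1498]]
(np.float64(217.7), 777, np.float64(0.116)) (np.float64(217.4), 57, np.float64(0.118)) (np.float64(217.2), 118, np.float64(0.118)) (np.float64(217.4), 58, np.float64(0.118))
casing [ 0.5072367  -0.00982855] 0.18288519019703095 474
```

Emit:
apply_moves(
  newtons=30,
  rows=[
    [0, 0, 0, -0.001, 0.001, 0.03, 1],
    [0, 0, 0, -0.001, 0.001, 0.065, 1],
    [0, 0, 0, -0.001, 0.001, 0.095, 1],
    [0, 0, 0, -0.001, 0.001, 0.11, 1],
    [0, 0, 0, -0.001, 0.001, 0.114, 1],
    [0, 0, 0, -0.001, 0.001, 0.114, 1],
    [0, 0, 0, -0.001, 0.001, 0.114, 0],
    [0, 0, 0, -0.001, 0.001, 0.114, 0],
    [0, 0, 0, -0.001, 0.001, 0.114, 0],
    [0, 0, 0, -0.001, 0.001, 0.114, 0],
    [0, 0, 0, -0.001, 0.001, 0.114, 0],
    [0, 0, 0, -0.001, 0.001, 0.114, 0],
    [0, 0, 0, -0.001, 0.001, 0.114, 0],
  ],
)

```text
time: 3.45
ee_pos: [0.5385, -0.0605, 0.1179]
tool_rot: [[-0.001, 1.0, 0.001], [1.0, 0.001, 0.0], [0.0, 0.001, -1.0]]
contact_force: [-0.4, -0.3, 6.2]
width: 0.0311
grip_force: 31.1
```

```bash
python3 - <<'E'
from h import *
o=sensors.get_obs();print(o['time'],o['ee_pos'],o['contact_force'],o['grip_force'],o['width'],o['tool_rot'].round(4))
s=cams.camera("side");wristset(o);w=cams.camera("wrist")
print(yellow('side',s),yellow('wrist',w))
E
```

```text
3.45 [ 0.53845514 -0.06051245  0.11786737] [-0.40339944 -0.26831974  6.21902113] 31.10189437866211 0.031063660500057332 [[-9.0e-04  1.0e+00  1.2e-03]
 [ 1.0e+00  9.0e-04  2.0e-04]
 [ 2.0e-04  1.2e-03 -1.0e+00]]
(np.float64(217.4), 57, np.float64(0.118)) (np.float64(217.7), 1649, np.float64(0.116))
```

```bash
cat > g.py <<'E'
import sys,json,numpy as np
# usage: g.py start_deg step,step,...   (step xN allowed as 18x5)
a0=float(sys.argv[1]);st=[]
for t in sys.argv[2].split(','):
    v=t.split('x');st+= [float(v[0])]*(int(v[1]) if len(v)>1 else 1)
a=np.radians(a0+np.cumsum(st));b=np.radians(a0);R=.06
# round absolute positions so that errors never add up
rnd=lambda q:np.round(R*np.array([np.sin(q),np.cos(q)]).T,3)
d=rnd(a)-rnd(b)
print(len(st),'end',a0+sum(st));print(json.dumps([[0,0,0,*map(float,np.round(x,3)),0,0] for x in d]))
E
cat > look.py <<'E'
from h import *
o=sensors.get_obs();s=cams.camera("side");wristset(o);w=cams.camera("wrist")
print(o['time'],o['ee_pos'].round(4),np.round(o['contact_force'],1),'side',yellow('side',s),'wrist(t+.05)',yellow('wrist',w))
E
python3 g.py -57.6 3,6,9,12,15,18x15
```

```text
20 end 257.4
[[0, 0, 0, 0.002, 0.003, 0, 0], [0, 0, 0, 0.006, 0.008, 0, 0], [0, 0, 0, 0.013, 0.014, 0, 0], [0, 0, 0, 0.023, 0.021, 0, 0], [0, 0, 0, 0.038, 0.027, 0, 0], [0, 0, 0, 0.057, 0.028, 0, 0], [0, 0, 0, 0.075, 0.023, 0, 0], [0, 0, 0, 0.091, 0.013, 0, 0], [0, 0, 0, 0.103, -0.001, 0, 0], [0, 0, 0, 0.11, -0.019, 0, 0], [0, 0, 0, 0.111, -0.038, 0, 0], [0, 0, 0, 0.106, -0.056, 0, 0], [0, 0, 0, 0.096, -0.072, 0, 0], [0, 0, 0, 0.082, -0.084, 0, 0], [0, 0, 0, 0.064, -0.091, 0, 0], [0, 0, 0, 0.045, -0.092, 0, 0], [0, 0, 0, 0.027, -0.087, 0, 0], [0, 0, 0, 0.011, -0.077, 0, 0], [0, 0, 0, -0.001, -0.063, 0, 0], [0, 0, 0, -0.008, -0.045, 0, 0]]
```

Emit:
apply_moves(
  rows=[
    [0, 0, 0, 0.002, 0.003, 0, 0],
    [0, 0, 0, 0.006, 0.008, 0, 0],
    [0, 0, 0, 0.013, 0.014, 0, 0],
    [0, 0, 0, 0.023, 0.021, 0, 0],
    [0, 0, 0, 0.038, 0.027, 0, 0],
    [0, 0, 0, 0.057, 0.028, 0, 0],
    [0, 0, 0, 0.075, 0.023, 0, 0],
    [0, 0, 0, 0.091, 0.013, 0, 0],
    [0, 0, 0, 0.103, -0.001, 0, 0],
    [0, 0, 0, 0.11, -0.019, 0, 0],
  ],
)

```text
time: 4.55
ee_pos: [0.5191, 0.05, 0.1177]
tool_rot: [[-0.002, 1.0, 0.001], [1.0, 0.002, -0.001], [-0.001, 0.001, -1.0]]
contact_force: [-1.6, -9.9, 9.0]
width: 0.0314
grip_force: 31.6
```

```bash
python3 look.py; python3 g.py 77.4 18x20
```

```text
4.55 [0.5191 0.05   0.1177] [-1.6 -9.9  9. ] side (np.float64(247.4), 59, np.float64(0.119)) wrist(t+.05) None
20 end 437.4
[[0, 0, 0, 0.001, -0.019, 0, 0], [0, 0, 0, -0.004, -0.037, 0, 0], [0, 0, 0, -0.014, -0.053, 0, 0], [0, 0, 0, -0.028, -0.065, 0, 0], [0, 0, 0, -0.046, -0.072, 0, 0], [0, 0, 0, -0.065, -0.073, 0, 0], [0, 0, 0, -0.083, -0.068, 0, 0], [0, 0, 0, -0.099, -0.058, 0, 0], [0, 0, 0, -0.111, -0.044, 0, 0], [0, 0, 0, -0.118, -0.026, 0, 0], [0, 0, 0, -0.119, -0.007, 0, 0], [0, 0, 0, -0.114, 0.011, 0, 0], [0, 0, 0, -0.104, 0.027, 0, 0], [0, 0, 0, -0.09, 0.039, 0, 0], [0, 0, 0, -0.072, 0.046, 0, 0], [0, 0, 0, -0.053, 0.047, 0, 0], [0, 0, 0, -0.035, 0.042, 0, 0], [0, 0, 0, -0.019, 0.032, 0, 0], [0, 0, 0, -0.007, 0.018, 0, 0], [0, 0, 0, 0.0, 0.0, 0, 0]]
```

Emit:
apply_moves(
  rows=[
    [0, 0, 0, 0.001, -0.019, 0, 0],
    [0, 0, 0, -0.004, -0.037, 0, 0],
    [0, 0, 0, -0.014, -0.053, 0, 0],
    [0, 0, 0, -0.028, -0.065, 0, 0],
    [0, 0, 0, -0.046, -0.072, 0, 0],
    [0, 0, 0, -0.065, -0.073, 0, 0],
    [0, 0, 0, -0.083, -0.068, 0, 0],
    [0, 0, 0, -0.099, -0.058, 0, 0],
    [0, 0, 0, -0.111, -0.044, 0, 0],
    [0, 0, 0, -0.118, -0.026, 0, 0],
    [0, 0, 0, -0.119, -0.007, 0, 0],
    [0, 0, 0, -0.114, 0.011, 0, 0],
    [0, 0, 0, -0.104, 0.027, 0, 0],
    [0, 0, 0, -0.09, 0.039, 0, 0],
    [0, 0, 0, -0.072, 0.046, 0, 0],
    [0, 0, 0, -0.053, 0.047, 0, 0],
    [0, 0, 0, -0.035, 0.042, 0, 0],
    [0, 0, 0, -0.019, 0.032, 0, 0],
    [0, 0, 0, -0.007, 0.018, 0, 0],
    [0, 0, 0, 0, 0, 0, 0],
  ],
)

```text
time: 6.65
ee_pos: [0.519, 0.05, 0.1177]
tool_rot: [[-0.002, 1.0, 0.001], [1.0, 0.002, -0.0], [-0.0, 0.001, -1.0]]
contact_force: [-1.6, -8.3, 8.8]
width: 0.0314
grip_force: 32.1
```

```bash
cat > look.py <<'E'
from h import *
import sys
for i in range(int(sys.argv[1])):
    o=sensors.get_obs();s=cams.camera("side")
    print(o['time'],o['ee_pos'].round(4),np.round(o['contact_force'],1),'side',yellow('side',s))
np.save('last.npy',s)
E
python3 look.py 1
```

```text
6.65 [0.519  0.05   0.1177] [-1.6 -8.3  8.8] side (np.float64(83.8), 15, np.float64(0.124))
```

Emit:
apply_moves(
  rows=[
    [0, 0, 0, 0.001, -0.019, 0, 0],
    [0, 0, 0, -0.004, -0.037, 0, 0],
    [0, 0, 0, -0.014, -0.053, 0, 0],
    [0, 0, 0, -0.028, -0.065, 0, 0],
    [0, 0, 0, -0.046, -0.072, 0, 0],
    [0, 0, 0, -0.065, -0.073, 0, 0],
    [0, 0, 0, -0.083, -0.068, 0, 0],
    [0, 0, 0, -0.099, -0.058, 0, 0],
    [0, 0, 0, -0.111, -0.044, 0, 0],
    [0, 0, 0, -0.118, -0.026, 0, 0],
    [0, 0, 0, -0.119, -0.007, 0, 0],
    [0, 0, 0, -0.114, 0.011, 0, 0],
    [0, 0, 0, -0.104, 0.027, 0, 0],
    [0, 0, 0, -0.09, 0.039, 0, 0],
    [0, 0, 0, -0.072, 0.046, 0, 0],
    [0, 0, 0, -0.053, 0.047, 0, 0],
    [0, 0, 0, -0.035, 0.042, 0, 0],
    [0, 0, 0, -0.019, 0.032, 0, 0],
    [0, 0, 0, -0.007, 0.018, 0, 0],
    [0, 0, 0, 0, 0, 0, 0],
  ],
)

```text
time: 8.7
ee_pos: [0.519, 0.05, 0.1177]
tool_rot: [[-0.002, 1.0, 0.001], [1.0, 0.002, -0.0], [-0.0, 0.001, -1.0]]
contact_force: [-0.9, -7.9, 8.7]
width: 0.0312
grip_force: 32.2
```

```bash
python3 look.py 1
```

```text
8.7 [0.519  0.05   0.1177] [-0.9 -7.9  8.7] side (np.float64(317.2), 50, np.float64(0.12))
```

Emit:
apply_moves(
  rows=[
    [0, 0, 0, 0.001, -0.019, 0, 0],
    [0, 0, 0, -0.004, -0.037, 0, 0],
    [0, 0, 0, -0.014, -0.053, 0, 0],
    [0, 0, 0, -0.028, -0.065, 0, 0],
    [0, 0, 0, -0.046, -0.072, 0, 0],
    [0, 0, 0, -0.065, -0.073, 0, 0],
    [0, 0, 0, -0.083, -0.068, 0, 0],
    [0, 0, 0, -0.099, -0.058, 0, 0],
    [0, 0, 0, -0.111, -0.044, 0, 0],
    [0, 0, 0, -0.118, -0.026, 0, 0],
    [0, 0, 0, -0.119, -0.007, 0, 0],
    [0, 0, 0, -0.114, 0.011, 0, 0],
    [0, 0, 0, -0.104, 0.027, 0, 0],
    [0, 0, 0, -0.09, 0.039, 0, 0],
    [0, 0, 0, -0.072, 0.046, 0, 0],
    [0, 0, 0, -0.053, 0.047, 0, 0],
    [0, 0, 0, -0.035, 0.042, 0, 0],
    [0, 0, 0, -0.019, 0.032, 0, 0],
    [0, 0, 0, -0.007, 0.018, 0, 0],
    [0, 0, 0, 0, 0, 0, 0],
  ],
)

```text
time: 10.75
ee_pos: [0.519, 0.05, 0.1177]
tool_rot: [[-0.002, 1.0, 0.001], [1.0, 0.002, -0.0], [-0.0, 0.001, -1.0]]
contact_force: [-1.4, -8.2, 8.0]
width: 0.0316
grip_force: 32.2
```

```bash
python3 look.py 1
```

```text
10.75 [0.519  0.05   0.1177] [-1.4 -8.2  8. ] side (np.float64(194.1), 50, np.float64(0.117))
```

Emit:
apply_moves(
  rows=[
    [0, 0, 0, 0.001, -0.019, 0, 0],
    [0, 0, 0, -0.004, -0.037, 0, 0],
    [0, 0, 0, -0.014, -0.053, 0, 0],
    [0, 0, 0, -0.028, -0.065, 0, 0],
    [0, 0, 0, -0.046, -0.072, 0, 0],
    [0, 0, 0, -0.065, -0.073, 0, 0],
    [0, 0, 0, -0.083, -0.068, 0, 0],
    [0, 0, 0, -0.099, -0.058, 0, 0],
    [0, 0, 0, -0.111, -0.044, 0, 0],
    [0, 0, 0, -0.118, -0.026, 0, 0],
    [0, 0, 0, -0.119, -0.007, 0, 0],
    [0, 0, 0, -0.114, 0.011, 0, 0],
    [0, 0, 0, -0.104, 0.027, 0, 0],
    [0, 0, 0, -0.09, 0.039, 0, 0],
    [0, 0, 0, -0.072, 0.046, 0, 0],
    [0, 0, 0, -0.053, 0.047, 0, 0],
    [0, 0, 0, -0.035, 0.042, 0, 0],
    [0, 0, 0, -0.019, 0.032, 0, 0],
    [0, 0, 0, -0.007, 0.018, 0, 0],
    [0, 0, 0, 0, 0, 0, 0],
  ],
)

```text
time: 12.8
ee_pos: [0.519, 0.05, 0.1177]
tool_rot: [[-0.002, 1.0, 0.001], [1.0, 0.002, -0.0], [-0.0, 0.001, -1.0]]
contact_force: [-1.2, -7.6, 8.9]
width: 0.0314
grip_force: 32.3
```

```bash
python3 look.py 1
```

```text
12.8 [0.519  0.05   0.1177] [-1.2 -7.6  8.9] side None
```

Emit:
apply_moves(
  rows=[
    [0, 0, 0, 0.001, -0.019, 0, 0],
    [0, 0, 0, -0.004, -0.037, 0, 0],
    [0, 0, 0, -0.014, -0.053, 0, 0],
    [0, 0, 0, -0.028, -0.065, 0, 0],
    [0, 0, 0, -0.046, -0.072, 0, 0],
    [0, 0, 0, -0.065, -0.073, 0, 0],
    [0, 0, 0, -0.083, -0.068, 0, 0],
    [0, 0, 0, -0.099, -0.058, 0, 0],
    [0, 0, 0, -0.111, -0.044, 0, 0],
    [0, 0, 0, -0.118, -0.026, 0, 0],
    [0, 0, 0, -0.119, -0.007, 0, 0],
    [0, 0, 0, -0.114, 0.011, 0, 0],
    [0, 0, 0, -0.104, 0.027, 0, 0],
    [0, 0, 0, -0.09, 0.039, 0, 0],
    [0, 0, 0, -0.072, 0.046, 0, 0],
    [0, 0, 0, -0.053, 0.047, 0, 0],
    [0, 0, 0, -0.035, 0.042, 0, 0],
    [0, 0, 0, -0.019, 0.032, 0, 0],
    [0, 0, 0, -0.007, 0.018, 0, 0],
    [0, 0, 0, 0, 0, 0, 0],
  ],
)

```text
time: 14.85
ee_pos: [0.519, 0.05, 0.1177]
tool_rot: [[-0.002, 1.0, 0.001], [1.0, 0.002, -0.0], [-0.0, 0.001, -1.0]]
contact_force: [-1.9, -7.9, 8.0]
width: 0.0311
grip_force: 32.3
```

```bash
python3 look.py 1
```

```text
14.85 [0.519  0.05   0.1177] [-1.9 -7.9  8. ] side (np.float64(309.0), 51, np.float64(0.119))
```

Emit:
apply_moves(
  rows=[
    [0, 0, 0, 0.001, -0.019, 0, 0],
    [0, 0, 0, -0.004, -0.037, 0, 0],
    [0, 0, 0, -0.014, -0.053, 0, 0],
    [0, 0, 0, -0.028, -0.065, 0, 0],
    [0, 0, 0, -0.046, -0.072, 0, 0],
    [0, 0, 0, -0.065, -0.073, 0, 0],
    [0, 0, 0, -0.083, -0.068, 0, 0],
    [0, 0, 0, -0.099, -0.058, 0, 0],
    [0, 0, 0, -0.111, -0.044, 0, 0],
    [0, 0, 0, -0.118, -0.026, 0, 0],
    [0, 0, 0, -0.119, -0.007, 0, 0],
    [0, 0, 0, -0.114, 0.011, 0, 0],
    [0, 0, 0, -0.104, 0.027, 0, 0],
    [0, 0, 0, -0.09, 0.039, 0, 0],
    [0, 0, 0, -0.072, 0.046, 0, 0],
    [0, 0, 0, -0.053, 0.047, 0, 0],
    [0, 0, 0, -0.035, 0.042, 0, 0],
    [0, 0, 0, -0.019, 0.032, 0, 0],
    [0, 0, 0, -0.007, 0.018, 0, 0],
    [0, 0, 0, 0, 0, 0, 0],
  ],
)

```text
time: 16.9
ee_pos: [0.519, 0.05, 0.1177]
tool_rot: [[-0.002, 1.0, 0.001], [1.0, 0.002, -0.0], [-0.0, 0.001, -1.0]]
contact_force: [-1.9, -7.7, 8.7]
width: 0.0314
grip_force: 32.4
```

```bash
python3 look.py 1; cat > sim.py <<'E'
import numpy as np
from scipy.optimize import least_squares
def crank(segs,t):  # segs: list of (t0, step deg per .1s) -> speed rad/s
    return 0
def run(J,Td,wc,w0=0.,c=.016,b=.002,dt=.005):
    th=0;w=w0;T=[0]
    for u in wc:
        tq=c*(u-w)-b*w
        if w==0 and abs(tq)<=Td: a=0
        else:
            a=(tq-Td*np.sign(w if w else tq))/J
            nw=w+a*dt
            w=0. if w*nw<0 else nw
        th+=w*dt;T.append(th)
    return np.degrees(T),w
def prof(steps): # list of (deg, seconds)
    return np.concatenate([np.full(int(round(s/.005)),np.radians(d)/s) for d,s in steps])
E
cat > fit.py <<'E'
from sim import *
st=[(x,.1) for x in(3,6,9,12,15,18,18,18,18,18)]+[(0,.1)]
tm=[1.0]
for i in range(3): st+=[(18,.1)]*20; tm.append(tm[-1]+(2.1 if i==0 else 2.05)); st+=[(0,.05)]
u=prof(st);meas=np.array([30.,226.4,459.8,696.7])
k=[int(round(t/.005)) for t in tm]
f=lambda p:run(p[0]/100,p[1]/100,u)[0][k]-meas
for lag in(0,10,16): 
  g=lambda p:run(p[0]/100,p[1]/100,np.r_[np.zeros(lag),u])[0][k]-meas
  s=least_squares(g,[1.7,1.5],diff_step=.01);print(lag*.005,s.x,s.fun.round(1))
E
python3 fit.py; python3 g.py 77.4 12,6,0x18
```

```text
16.9 [0.519  0.05   0.1177] [-1.9 -7.7  8.7] side (np.float64(186.0), 49, np.float64(0.116))
0.0 [1.39183087 1.28364878] [-2.4  0.5  0.5 -0.4]
0.05 [1.26900809 1.29524044] [-4.1  0.8  0.9 -0.7]
0.08 [1.19683148 1.30170319] [-5.2  1.1  1.1 -0.8]
20 end 95.4
[[0, 0, 0, 0.001, -0.012, 0, 0], [0, 0, 0, 0.001, -0.019, 0, 0], [0, 0, 0, 0.001, -0.019, 0, 0], [0, 0, 0, 0.001, -0.019, 0, 0], [0, 0, 0, 0.001, -0.019, 0, 0], [0, 0, 0, 0.001, -0.019, 0, 0], [0, 0, 0, 0.001, -0.019, 0, 0], [0, 0, 0, 0.001, -0.019, 0, 0], [0, 0, 0, 0.001, -0.019, 0, 0], [0, 0, 0, 0.001, -0.019, 0, 0], [0, 0, 0, 0.001, -0.019, 0, 0], [0, 0, 0, 0.001, -0.019, 0, 0], [0, 0, 0, 0.001, -0.019, 0, 0], [0, 0, 0, 0.001, -0.019, 0, 0], [0, 0, 0, 0.001, -0.019, 0, 0], [0, 0, 0, 0.001, -0.019, 0, 0], [0, 0, 0, 0.001, -0.019, 0, 0], [0, 0, 0, 0.001, -0.019, 0, 0], [0, 0, 0, 0.001, -0.019, 0, 0], [0, 0, 0, 0.001, -0.019, 0, 0]]
```

```bash
python3 - <<'E'
from sim import *
for J,Td in((.0139,.0128),(.0125,.013)):
  for n in range(3,9):
    for last in (12,6):
      u=prof([(0,.05)]+[(18,.1)]*n+[(last,.1)]+[(0,.1)]*25)
      print(J,n,last,round(run(J,Td,u,2.02)[0][-1]+186-360,1))
E
python3 g.py 77.4 18x7
```

```text
0.0139 3 12 -84.8
0.0139 3 6 -88.7
0.0139 4 12 -73.1
0.0139 4 6 -77.0
0.0139 5 12 -61.3
0.0139 5 6 -65.3
0.0139 6 12 -49.6
0.0139 6 6 -53.5
0.0139 7 12 -37.8
0.0139 7 6 -41.7
0.0139 8 12 -26.0
0.0139 8 6 -29.9
0.0125 3 12 -90.1
0.0125 3 6 -94.0
0.0125 4 12 -78.4
0.0125 4 6 -82.3
0.0125 5 12 -66.7
0.0125 5 6 -70.6
0.0125 6 12 -55.0
0.0125 6 6 -58.9
0.0125 7 12 -43.3
0.0125 7 6 -47.2
0.0125 8 12 -31.5
0.0125 8 6 -35.5
7 end 203.4
[[0, 0, 0, 0.001, -0.019, 0, 0], [0, 0, 0, -0.004, -0.037, 0, 0], [0, 0, 0, -0.014, -0.053, 0, 0], [0, 0, 0, -0.028, -0.065, 0, 0], [0, 0, 0, -0.046, -0.072, 0, 0], [0, 0, 0, -0.065, -0.073, 0, 0], [0, 0, 0, -0.083, -0.068, 0, 0]]
```

Emit:
apply_moves(
  rows=[
    [0, 0, 0, 0.001, -0.019, 0, 0],
    [0, 0, 0, -0.004, -0.037, 0, 0],
    [0, 0, 0, -0.014, -0.053, 0, 0],
    [0, 0, 0, -0.028, -0.065, 0, 0],
    [0, 0, 0, -0.046, -0.072, 0, 0],
    [0, 0, 0, -0.065, -0.073, 0, 0],
    [0, 0, 0, -0.083, -0.068, 0, 0],
    [0, 0, 0, -0.099, -0.058, 0, 0],
    [0, 0, 0, -0.111, -0.044, 0, 0],
    [0, 0, 0, -0.118, -0.026, 0, 0],
    [0, 0, 0, -0.119, -0.014, 0, 0],
    [0, 0, 0, -0.119, -0.014, 0, 0],
    [0, 0, 0, -0.119, -0.014, 0, 0],
    [0, 0, 0, -0.119, -0.014, 0, 0],
    [0, 0, 0, -0.119, -0.014, 0, 0],
    [0, 0, 0, -0.119, -0.014, 0, 0],
    [0, 0, 0, -0.119, -0.014, 0, 0],
    [0, 0, 0, -0.119, -0.014, 0, 0],
    [0, 0, 0, -0.119, -0.014, 0, 0],
    [0, 0, 0, -0.119, -0.014, 0, 0],
  ],
)

```text
time: 18.95
ee_pos: [0.5056, -0.0693, 0.1178]
tool_rot: [[-0.001, 1.0, 0.001], [1.0, 0.001, 0.0], [0.0, 0.001, -1.0]]
contact_force: [0.0, -1.5, 7.8]
width: 0.0314
grip_force: 32.2
```

```bash
python3 - <<'E'
from h import *
for i in range(2):
  o=sensors.get_obs();s=cams.camera("side");wristset(o);w=cams.camera("wrist")
  print(o['time'],o['ee_pos'].round(4),np.round(o['contact_force'],1),yellow('side',s),yellow('wrist',w))
cv2.imwrite('pics/c.png',w[:,:,::-1])
E
```

```text
18.95 [ 0.5056 -0.0693  0.1178] [ 0.  -1.5  7.8] (np.float64(0.4), 40, np.float64(0.119)) (np.float64(0.3), 2333, np.float64(0.119))
19.05 [ 0.5055 -0.0693  0.1178] [-0.3  0.1  8.7] (np.float64(0.4), 40, np.float64(0.119)) (np.float64(0.3), 2337, np.float64(0.119))
```

View pics/c.png

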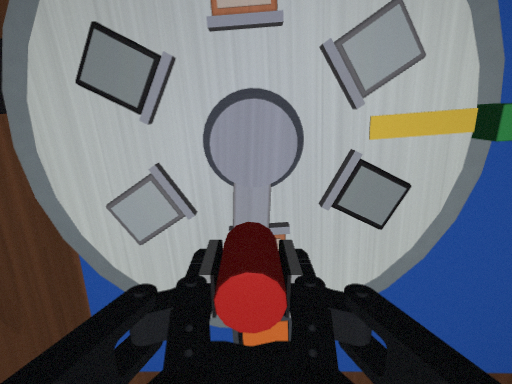

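The plate is at rest: the yellow stripe (420,124) points straight at the green tab (495,122), with a measured error of about 0.4°. Now I'll release the knob and lift.

Emit:
apply_moves(
  rows=[
    [0, 0, 0, 0, 0, 0, 0.5],
    [0, 0, 0, 0, 0, 0, 1],
    [0, 0, 0, 0, 0, 0, 1],
    [0, 0, 0, 0, 0, 0, 1],
    [0, 0, 0, 0, 0, 0, 1],
    [0, 0, 0, 0, 0, -0.02, 1],
    [0, 0, 0, 0, 0, -0.05, 1],
    [0, 0, 0, 0, 0, -0.09, 1],
    [0, 0, 0, 0, 0, -0.12, 1],
    [0, 0, 0, 0, 0, -0.14, 1],
    [0, 0, 0, 0, 0, -0.14, 1],
    [0, 0, 0, 0, 0, -0.14, 1],
    [0, 0, 0, 0, 0, -0.14, 1],
  ],
)

```text
time: 20.45
ee_pos: [0.5042, -0.0694, 0.2563]
tool_rot: [[-0.001, 1.0, -0.002], [1.0, 0.001, 0.0], [0.0, -0.002, -1.0]]
contact_force: [0.8, -0.7, 0.5]
width: 0.0852
grip_force: 0.0
```

```bash
python3 - <<'E'
from h import *
o=sensors.get_obs();s=cams.camera("side");wristset(o);w=cams.camera("wrist")
print(o['time'],o['ee_pos'].round(4),np.round(o['contact_force'],1),yellow('side',s),yellow('wrist',w),o['width'])
cv2.imwrite('pics/d.png',np.hstack([s,w])[::,:,::-1][:, :, :][::2,::2])
E
```

```text
20.45 [ 0.5042 -0.0694  0.2563] [ 0.8 -0.7  0.5] (np.float64(0.4), 40, np.float64(0.119)) (np.float64(0.3), 837, np.float64(0.119)) 0.08515925123968446
```

View pics/d.png

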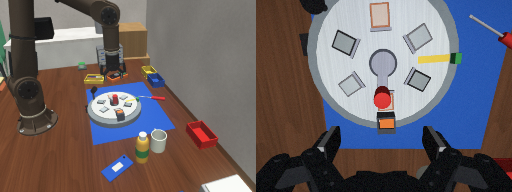

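The knob is released, the gripper is clear, the pointer is still at the mark, and the other things have not moved.

```bash
python3 -c "
from station import ctrl
print(ctrl.finish_job())"
```

```text
the job is handed in; nothing more can be done
None
```

The job is handed in: the carousel averaged about 19 turns a minute anticlockwise for over 8 s, then stopped with the pointer within about 0.5° of the green mark, and the knob was let go at about 20 s with nothing else moved.

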